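Click the tin rack's end stop into its second notch

TASK

Close up the row of pomade tins: with the fingertips, push the rack's steel end stop along its rail towards the tins, past the first notch, until its pin drops into the second notch, and leave it there. Push gently and only push: do not grip the stop, and do not shift the tins, the shaving brush or the clipper. Finish clear of everything.

Things in the scene. Friction and masses are not known exactly. Their poses are not given: they have to be found in the camera images.
- rack: Black tray, 150 (x) by 400 mm (y), 10 mm thick, fixed on the table (top at z = 0); origin at the centre of its underside, z up, y along the rail towards the tins. The aluminium rail, 24 mm wide, top 28 mm above the table, runs along x = -50 mm; two 18 mm long notches are cut across it. A 32 mm high end wall stands behind the tins at y = +196 mm.
- notch_first (a point): Centre of the first notch, at the level of the rail's top; 0 mm along y in the rack's frame. The stop's pin clicks into it on the way and has to be pushed out again.
- notch_second (a point): Centre of the second notch, at the level of the rail's top; +66 mm along y in the rack's frame. It is the one in which the stop belongs.
- stop (a joint): Position of the end stop along the rail, m, growing towards the tins; starts at 0 to 0.08, limit 0.240. Its mid-plane is at rack y = -150 mm + this. The pin is over the first notch at 0.150, over the second at 0.216. Friction on the flats about 1.5 N; within 9 mm of a notch's centre the pin draws the stop in by itself (up to 6 N), and pushing it out takes 6 to 10 N.
- push_face (a point): Where to push: on the face of the stop's upright steel plate that looks away from the tins (to rack -y), at rack x = +25 mm, 55 mm above the table. The plate is 100 mm wide (rack x -30 to +70), 14 mm thick, 13 to 84 mm above the table. Beside it a saddle (rack x -70 to -30), 50 mm long along the rail, top 50 mm above the table, rides on the rail.
- pin (a joint): How far the spring pin in the saddle has dropped, in m: about 0 while it rides on the rail's flat top, 0.005 to 0.006 when it is down in a notch.
- pin_top (a point): Centre of the top of the pin's brass head (18 mm across), above the middle of the saddle; 68 mm above the table while the pin rides on the rail's flats, 62 to 63 mm when it is down in a notch.
- tin_near: Round aluminium pomade tin, 52 mm across and 32 mm high, loose on the tray; the one next to the stop. Origin at the centre of its underside, 10 mm above the table. With the stop in the second notch about 11 mm remain between the plate and this tin. Leave it alone.
- tin_end: A tin like the other, next to the end wall. Leave it alone.
- brush: Shaving brush standing upright on the table beyond the rack, 38 mm across, 100 mm high; origin at the centre of its underside. Leave it alone.
- clipper: Hair clipper lying on the table beyond the rack, 44 mm wide, about 155 mm long (along its y), 40 mm high; origin at the centre of the underside of its case. Leave it alone.

How it is judged:
By the outcome, as a careful person would: the job done as asked, in the order asked, and still so for the second after the job is handed in, with the robot touching nothing.
It also fails if it takes over 51 s, if anything falls off the work surface, if the arm or the gripper's body presses on something with over 40 N, if the wrist force passes 120 N, or if a joint passes its speed limit or range.

ROBOT

A 7-joint arm with a two-finger parallel gripper is mounted at the origin on the work surface. World frame = base frame: x ahead of the robot, y to its left, z up, the work surface at z = 0. Lengths are in m, angles in rad, forces in N, time in s.
With the tool pointing down it reaches from about 0.4 to 0.85 m from the base axis. Payload 4.5 kg.
Tool frame: the origin (TCP) lies at the very end of the fingers, on their centre line; the grasp point (between the pads) lies 19 mm behind it; z points along the fingers, y is the line along which they close (so a half turn about z gives the same grasp; the last joint's range is limited). The gripper opens to 88 mm and grips with 3 to 60 N. Pads are 18 mm wide; open, the fingers measure 123 mm over their backs; the gripper's body (75 mm by 187 mm) begins 45 mm behind the grasp point.
Start: joints at [1.328, 0.689, -0.195, 1.565, 0.157, 0.902, -0.215], TCP at [0.171, -0.601, 0.239] pointing down, gripper open.
Joint ranges: [-3.01, 3.01], [-0.46, 2.08], [-1.47, 1.51], [0.13, 2.56], [-1, 4.14], [0.04, 2.09], [-2.66, 2.66]. Speed limits (rad/s): [2.57, 2.57, 3.14, 3.14, 3.14, 3.14, 3.14].

INTERFACE

Orientations are given as a unit quaternion [x, y, z, w].
In Python, from plant import r gives the robot as it stands. The module is installed in compiled form; this text tells all that it offers.
- The arm moves only by the tool step_arm, never from a script. Its argument "increments" is a list of rows, each a list of 2 entries, a list of its own where there are three numbers: the shift along the world's x, y, z in cm, then the turn, a rotation vector about the world's x, y, z in degrees. A call has exactly 10 rows; each row shifts and turns the commanded pose from where the row before left it; what a row does not reach is not made up. A row lasts 1/10 s, in which the tool goes at most 50 mm and 8.59 degrees, less where a joint would pass 70% of its speed; a pose out of reach is approached as far as the arm can. A call is refused whole if a number of a shift passes 5 or a number of a turn 8.59, either way. A call with a gripper value outside its range is refused whole. "fingers" is the opening, from 0 (shut) to 1 (fully open), set as the call begins (left out, the last holds). The fingers move at their own pace and stop on an object; "grip_force" is the grip in N (left out, the last holds). Time passes only in rows, so rows that do not move let the fingers close, or fill a call up. It gives the time, the measured TCP pose, the force, the opening and the grip force at its end, in the units of the state.
- r.get_state(): the state, without advancing time (a new reading comes with each control period).
- r.snapshot(name): name is "scene" or "top"; returns (picture, depth): 400x640x3 uint8, red, green, blue; 400x640 float32, m along the optical axis (not along the pixel's ray), 0 where there is no reading.
- r.calibration(name): a dict with "fov_y" (degrees; the focal length in pixels is half the picture's height over the tangent of half this angle, whatever the lens; pixels are square), "cx", "cy" (the principal point, pixels), "k1" (the pictures are not rectified: a ray, as slopes to the right and down, at radius r is drawn at 1 + k1 r^2 times it, then the intrinsics apply), "R" (3x3) and "t" (3): a world point X has camera coordinates R X + t. Camera axes: x right, y down, z forward; pixel columns grow to the right and rows downward; lengths in m; the calibration is good to about 2 mm. A picture is of the moment at which its call begins. calibration takes no time and is no camera call.
- r.finish_job(): hands the job in; it is judged then, once.
The state is a dict: "clock": time; "q": joint angles; "qd": joint speeds; "joint_torque": joint torques, N m; "tool_pos": TCP position; "eef_rot": TCP orientation; "contact_force": force on the tool from outside, world axes, zero at the start; "moment": the same for the moment, N m; "opening": opening from 0.0 (shut) to 1.0 (fully open); "finger_force": force on a finger pad.
Only numpy, scipy, OpenCV 4.12 (cv2) and the standard library are available. Lean on these libraries where they do the work, as an engineer would, in place of code of your own. Each camera call takes 0.05 s, during which the arm holds its last target. There are 200 camera calls.

## Working session

There is one attempt and no reset: what is moved stays moved. The work goes in short steps, Python scripts to look and compute and a tool call to move; the robot and the scene stay as the last step left them, time stands still between calls to the robot, and variables do not carry over. Pictures are saved under pics/ and viewed, at most 10 in all, crops included, and the job is handed in when it is done.

Besides the shell and the picture viewer there is one more tool, called after "Request:" by a JSON object that holds its "fn" and its "kwargs". step_arm: Moves the arm, as the interface text tells. Its arguments: {"type":"object","properties":{"increments":{"type":"array","items":{"type":"array"}},"fingers":{"type":"number"},"grip_force":{"type":"number"}},"required":["increments"]}

```bash
mkdir -p pics; cat > h.py <<'E'
import numpy as np, cv2
from plant import r
def snap(n,f):
    im,d=r.snapshot(n); cv2.imwrite(f'pics/{f}.png',im[:,:,::-1]); np.savez(f'{f}.npz',im=im,d=d); return im,d
def K(n):
    c=r.calibration(n); f=200/np.tan(np.radians(c['fov_y'])/2)
    return c,np.array([[f,0,c['cx']],[0,f,c['cy']],[0,0,1]]),np.array([c['k1'],0,0,0,0.])
def cloud(n,d):
    c,k,dist=K(n); v,u=np.mgrid[:400,:640]
    p=cv2.undistortPoints(np.stack([u,v],-1).reshape(-1,1,2).astype(float),k,dist).reshape(400,640,2)
    X=np.dstack([p*d[...,None],d])
    return (X-np.array(c['t']))@np.array(c['R'])
def proj(n,P):
    c,k,dist=K(n); R=np.array(c['R'])
    return cv2.projectPoints(np.array(P,float).reshape(-1,1,3),cv2.Rodrigues(R)[0],np.array(c['t'],float),k,dist)[0][:,0]
E
python3 - <<'E'
from h import *
for n in('scene','top'):
    im,d=snap(n,n+'1'); c=r.calibration(n); print(n,c['fov_y'],c['k1'],np.round(-np.array(c['R']).T@c['t'],3))
s=r.get_state(); print(s)
E
```

```text
scene 48.49202367303611 -0.0886578691512562 [ 1.111 -0.508  0.561]
top 53.710681810731714 -0.010620529146469155 [0.599 0.035 0.705]
{'clock': 0.1, 'q': array([ 1.32778966,  0.68988458, -0.19452174,  1.56619947,  0.15729063,
        0.90249732, -0.215074  ]), 'qd': array([-1.26580412e-03, -1.19228023e-03,  2.14316693e-04, -3.28326600e-03,
       -1.23579677e-05,  1.30971151e-04, -1.61333042e-03]), 'joint_torque': array([-3.18475562e-03, -5.28499067e+01, -1.27181087e+00, -1.53837544e+01,
       -5.26101084e-02,  1.97081223e-03,  5.31824185e-05]), 'tool_pos': array([ 0.17061627, -0.60069365,  0.23801077]), 'eef_rot': array([ 9.90430819e-01,  1.38007802e-01, -1.63617533e-04, -7.82737206e-04]), 'contact_force': array([ 0.52838915,  0.71877914, -0.24390823]), 'moment': array([-0.00588798,  0.029211  ,  0.04340875]), 'finger_force': 0.0, 'opening': 0.9992423232571229}
```

View pics/scene1.png

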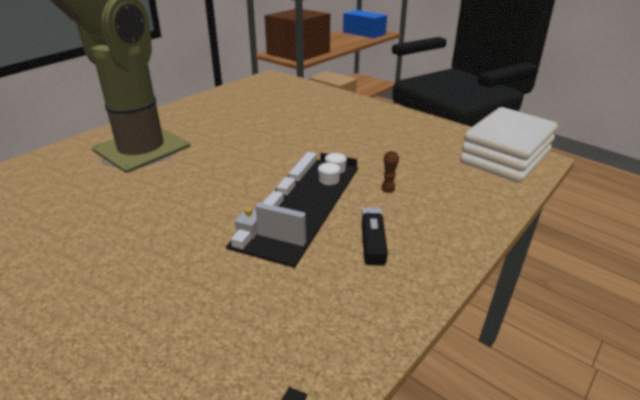

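View pics/top1.png

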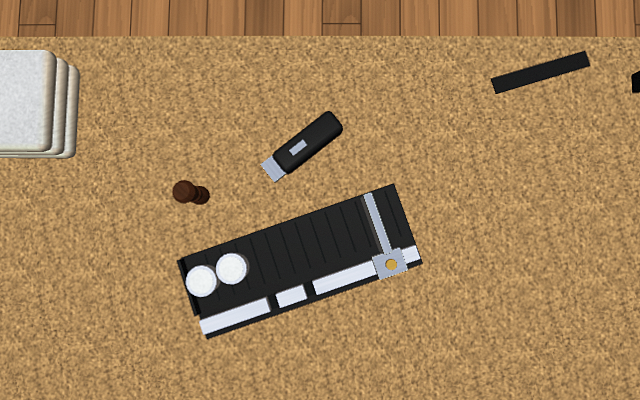

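The scene view shows the stop at the near end of the tray and the tins at the far end. In the top view the tray corners are at about (395,184), (422,264), (206,338) and (178,262), the pin head is at (391,264), the notches are near (308,290) and (272,301), and the tins are at (232,268) and (201,281).

```bash
cat >> h.py <<'E'
def onz(n,uv,z):
    c,k,dist=K(n); p=cv2.undistortPoints(np.array(uv,float).reshape(-1,1,2),k,dist)[:,0]
    R=np.array(c['R']); o=-R.T@np.array(c['t']); d=np.c_[p,np.ones(len(p))]@R
    return o+d*((z-o[2])/d[:,2])[:,None]
E
python3 - <<'E'
from h import *
z=np.load('top1.npz'); X=cloud('top',z['d']); im=z['im']
C=onz('top',[(395,184),(422,264),(206,338),(178,262)],0.010); print(C.round(4))
print([np.linalg.norm(C[i]-C[(i+1)%4]).round(3) for i in range(4)])
m=C.mean(0); y=(C[2]+C[3]-C[0]-C[1]); y/=np.linalg.norm(y); x=np.array([y[1],-y[0],0]); print('c',m,'yax',y,np.degrees(np.arctan2(y[1],y[0])))
# refine: tray-height dark-ish/any points region -> minAreaRect of z>5mm near tray
M=((X[...,2]>.006)&(X[...,2]<.10)&(np.abs((X-m)@y)<.23)&(np.abs((X-m)@x)<.1)).astype(np.uint8)
M[:]=cv2.morphologyEx(M,cv2.MORPH_OPEN,np.ones((3,3)))
P=X[M>0]; print(cv2.minAreaRect(P[:,:2].astype(np.float32)))
L=np.c_[(P-m)@x,(P-m)@y,P[:,2]]
s=L[(L[:,2]>.08)]; print('plate top',len(s),s.mean(0),s.min(0),s.max(0))
dx=P[P[:,2]>.08][:,:2]; print(cv2.minAreaRect(dx.astype(np.float32)))
print('pin',((onz('top',[(391,264)],.068)-m)@np.c_[x,y]), X[264,391])
print('notch',((onz('top',[(309,290),(273,301)],.028)-m)@np.c_[x,y]))
print('tins',((onz('top',[(232,268),(201,281)],.042)-m)@np.c_[x,y]))
print('table z',X[300:390,100:180,2].mean(), 'tray z',X[215:225,330:340,2].mean())
print('bar',X[72,540],'clip',X[140,310],'brush',X[190,184])
E
```

```text
[[ 0.6724 -0.0743  0.01  ]
 [ 0.533  -0.121   0.01  ]
 [ 0.4007  0.2532  0.01  ]
 [ 0.5312  0.3067  0.01  ]]
[np.float64(0.147), np.float64(0.397), np.float64(0.141), np.float64(0.406)]
c [0.53431799 0.0911633  0.01      ] yax [-0.34055841  0.94022336  0.        ] 109.91089917343945
((0.5359179377555847, 0.09108313918113708), (0.15044428408145905, 0.40030020475387573), 19.889244079589844)
plate top 566 [ 0.02164184 -0.14181495  0.0835872 ] [-0.02824021 -0.14903968  0.08050891] [ 0.07151115 -0.13501441  0.08721254]
((0.6030291318893433, -0.035003773868083954), (0.09973099082708359, 0.013958708383142948), 19.78390121459961)
pin [[-0.04763431 -0.14214065]] [ 0.5378497  -0.05883973  0.0670699 ]
notch [[-0.04872411 -0.00059858]
 [-0.04613651  0.0632031 ]]
tins [[0.02968192 0.10780987]
 [0.02633237 0.16395656]]
table z 0.0026400062138737554 tray z 0.009604627653988914
bar [ 0.87956686 -0.33834456  0.0013892 ] clip [0.74429094 0.07513343 0.03608062] brush [0.65093534 0.26665411 0.09821348]
```

Rack pose: centre (0.5355, 0.091), yaw 19.8°. The stop is at about 8 mm, so it has about 208 mm to travel. I'll approach with the fingers shut and the tool's y axis parallel to the plate.

Request:
{"fn": "step_arm", "kwargs": {"increments": [[[2.3, 2.5, 0], [0, 0, 4.7]], [[2.3, 2.5, 0], [0, 0, 4.7]], [[2.3, 2.5, 0], [0, 0, 4.7]], [[2.3, 2.5, 0], [0, 0, 4.7]], [[2.3, 2.5, 0], [0, 0, 4.7]], [[2.3, 2.5, 0], [0, 0, 4.7]], [[2.3, 2.5, 0], [0, 0, 4.7]], [[2.3, 2.5, 0], [0, 0, 4.7]], [[2.3, 2.5, 0], [0, 0, 4.7]], [[2.3, 2.5, 0], [0, 0, 4.7]]], "fingers": 0}}

```text
clock: 1.1
tool_pos: [0.4013, -0.35, 0.2385]
eef_rot: [0.852, 0.523, -0.0, -0.0]
contact_force: [0.2, -0.3, -0.1]
opening: 0.119
finger_force: 0.0
```

Request:
{"fn": "step_arm", "kwargs": {"increments": [[[2.3, 2.5, 0], [0, 0, 4.7]], [[2.3, 2.5, 0], [0, 0, 4.7]], [[2.3, 2.5, 0], [0, 0, 4.7]], [[2.3, 2.5, 0], [0, 0, 4.7]], [[2.3, 2.5, 0], [0, 0, 4.7]], [[2.3, 2.5, 0], [0, 0, 4.7]], [[2.3, 2.5, 0], [0, 0, 4.7]], [[2.3, 2.5, 0], [0, 0, 4.7]], [[2.3, 2.5, 0], [0, 0, 4.7]], [[2.3, 2.5, 0], [0, 0, 4.7]]]}}

```text
clock: 2.1
tool_pos: [0.6313, -0.1003, 0.2383]
eef_rot: [0.573, 0.819, -0.0, -0.0]
contact_force: [0.1, 0.3, -0.1]
opening: 0.005
finger_force: 0.0
```

Request:
{"fn": "step_arm", "kwargs": {"increments": [[[0, 0, -2], [0, 0, 0]], [[0, 0, -2.2], [0, 0, 0]], [[0, 0, -2.2], [0, 0, 0]], [[0, 0, -2.2], [0, 0, 0]], [[0, 0, -2.2], [0, 0, 0]], [[0, 0, -2.2], [0, 0, 0]], [[0, 0, -2.2], [0, 0, 0]], [[0, 0, -2.2], [0, 0, 0]], [[0, 0, -1.5], [0, 0, 0]], [[0, 0, -0.6], [0, 0, 0]]]}}

```text
clock: 3.1
tool_pos: [0.6297, -0.1013, 0.0419]
eef_rot: [0.575, 0.818, -0.001, -0.001]
contact_force: [0.6, -0.4, 0.8]
opening: 0.007
finger_force: 0.0
```

```bash
cat >> h.py <<'E'
cen=np.array([.5355,.0911,0]); t=np.radians(19.84); ex=np.array([np.cos(t),np.sin(t),0]); ey=np.array([-np.sin(t),np.cos(t),0])
def rk(P): P=np.asarray(P)-cen; return np.stack([P@ex,P@ey,(P+cen)[...,2]],-1)
def look(f):
    im,d=snap('top',f); L=rk(cloud('top',d)); s=r.get_state()
    print('tcp rack',rk(s['tool_pos']).round(4),'F rack',np.round([s['contact_force']@ex,s['contact_force']@ey,s['contact_force'][2]],1),'t',s['clock'])
    m=(L[...,2]>.080)&(L[...,2]<.088)&(L[...,0]>-.03)&(L[...,0]<.072)&(np.abs(L[...,1])<.2)&(d>0)
    yy=L[m][:,1]; print('plate n',m.sum(),np.percentile(yy,[2,50,98]).round(4),'->stop',round(float(np.median(yy))+.15,4))
    hsv=cv2.cvtColor(im,cv2.COLOR_RGB2HSV)
    b=(hsv[...,0]>15)&(hsv[...,0]<28)&(hsv[...,1]>110)&(np.abs(L[...,0]+.05)<.02)&(np.abs(L[...,1])<.2)&(L[...,2]>.055)&(L[...,2]<.075)
    print('pin',b.sum(),np.median(L[b],0).round(4) if b.any() else '')
    for c in((.03,.108),(.027,.164)):
        q=(np.hypot(L[...,0]-c[0],L[...,1]-c[1])<.04)&(L[...,2]>.037)&(L[...,2]<.046); print('tin',q.sum(),(L[q].min(0)+L[q].max(0)).round(4)/2 if q.any() else '')
    return im,L
E
python3 -c "
from h import *
look('top2')"
```

```text
tcp rack [ 0.0235 -0.2129  0.0419] F rack [ 0.6 -1.3 -1.3] t 3.15
plate n 567 [-0.1481 -0.1412 -0.1348] ->stop 0.0088
pin 95 [-0.0485 -0.1416  0.0671]
tin 831 [0.02845 0.11635 0.04135]
tin 877 [0.0254  0.15805 0.0415 ]
```

View pics/top2.png

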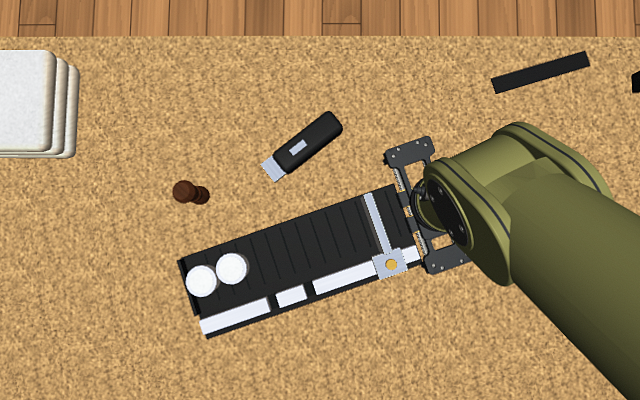

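The arm is behind the plate, which is still at 8.8 mm, and tins and brush are clear. Next, the approach and first gentle contact.

Request:
{"fn": "step_arm", "kwargs": {"increments": [[[-0.34, 0.94, 0], [0, 0, 0]], [[-0.34, 0.94, 0], [0, 0, 0]], [[-0.34, 0.94, 0], [0, 0, 0]], [[-0.34, 0.94, 0], [0, 0, 0]], [[-0.17, 0.47, 0], [0, 0, 0]], [[-0.17, 0.47, 0], [0, 0, 0]], [[-0.17, 0.47, 0], [0, 0, 0]], [[-0.17, 0.47, 0], [0, 0, 0]], [[-0.17, 0.47, 0], [0, 0, 0]], [[-0.17, 0.47, 0], [0, 0, 0]]]}}

```text
clock: 4.15
tool_pos: [0.6072, -0.0359, 0.0439]
eef_rot: [0.575, 0.818, -0.0, 0.0]
contact_force: [1.9, -2.8, 1.2]
opening: 0.004
finger_force: 1.4
```

```bash
python3 -c "
from h import *
look('top3')"
```

```text
tcp rack [ 0.0244 -0.1421  0.0438] F rack [ 0.1 -0.9  1.1] t 4.2Traceback (most recent call last):
  File "<string>", line 3, in <module>
    look('top3')
    ~~~~^^^^^^^^
  File "h.py", line 26, in look
    yy=L[m][:,1]; print('plate n',m.sum(),np.percentile(yy,[2,50,98]).round(4),'->stop',round(float(np.median(yy))+.15,4))
                                          ~~~~~~~~~~~~~^^^^^^^^^^^^^^
    return _quantile_unchecked(
        a, q, axis, out, overwrite_input, method, keepdims, weights)
    return _ureduce(a,
                    func=_quantile_ureduce_func,
    ...<5 lines>...
                    overwrite_input=overwrite_input,
                    method=method)
    r = func(a, **kwargs)
    result = _quantile(arr,
                       quantiles=q,
    ...<2 lines>...
                       out=out,
                       weights=wgt)
    slices_having_nans = np.isnan(arr[-1, ...])
                                  ~~~^^^^^^^^^
IndexError: index -1 is out of bounds for axis 0 with size 0
```

```bash
cat >> h.py <<'E'
def look2(f):
    im,d=snap('scene',f); L=rk(cloud('scene',d)); s=r.get_state()
    print('tcp rack',rk(s['tool_pos']).round(4),'F rack',np.round([s['contact_force']@ex,s['contact_force']@ey,s['contact_force'][2]],1),'t',s['clock'])
    y0=rk(s['tool_pos'])[1]
    for lo,hi in((.045,.066),(-.028,.0)):
        m=(L[...,2]>.05)&(L[...,2]<.078)&(L[...,0]>lo)&(L[...,0]<hi)&(L[...,1]>y0-.005)&(L[...,1]<y0+.05)&(d>0)
        print('face',m.sum(),np.median(L[m][:,1]).round(4) if m.any() else '')
    hsv=cv2.cvtColor(im,cv2.COLOR_RGB2HSV)
    b=(hsv[...,0]>15)&(hsv[...,0]<28)&(hsv[...,1]>100)&(np.abs(L[...,0]+.05)<.02)&(np.abs(L[...,1])<.2)&(L[...,2]>.053)&(L[...,2]<.075)
    print('pin',b.sum(),np.median(L[b],0).round(4) if b.any() else '')
    cv2.imwrite(f'pics/{f}c.png',cv2.resize(im[120:290,200:420,::-1],None,fx=3,fy=3,interpolation=2))
E
python3 -c "
from h import *
look2('sc3')"
```

```text
tcp rack [ 0.0244 -0.1421  0.0438] F rack [-0.4 -0.3 -0.1] t 4.25
face 119 -0.1314
face 118 -0.1313
pin 56 [-0.0478 -0.129   0.0665]
```

View pics/sc3c.png

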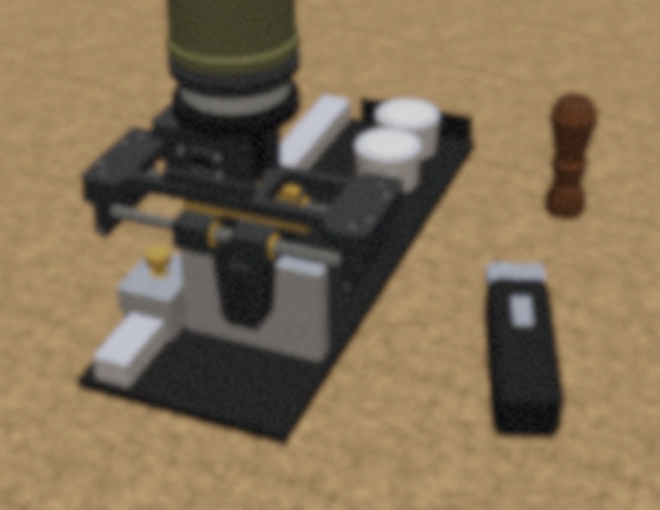

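The crop shows the fingertips flat on the plate face, with the face at rack y = -0.131. So stop ≈ tool_y + 0.168. I'll carry on towards the first notch.

Request:
{"fn": "step_arm", "kwargs": {"increments": [[[-0.24, 0.66, 0], [0, 0, 0]], [[-0.24, 0.66, 0], [0, 0, 0]], [[-0.24, 0.66, 0], [0, 0, 0]], [[-0.24, 0.66, 0], [0, 0, 0]], [[-0.24, 0.66, 0], [0, 0, 0]], [[-0.24, 0.66, 0], [0, 0, 0]], [[-0.24, 0.66, 0], [0, 0, 0]], [[-0.24, 0.66, 0], [0, 0, 0]], [[-0.24, 0.66, 0], [0, 0, 0]], [[-0.24, 0.66, 0], [0, 0, 0]]]}}

```text
clock: 5.25
tool_pos: [0.583, 0.0312, 0.0437]
eef_rot: [0.575, 0.818, 0.0, 0.0]
contact_force: [3.0, -3.2, -1.1]
opening: 0.006
finger_force: 1.5
```

Request:
{"fn": "step_arm", "kwargs": {"increments": [[[-0.17, 0.47, 0], [0, 0, 0]], [[-0.17, 0.47, 0], [0, 0, 0]], [[-0.17, 0.47, 0], [0, 0, 0]], [[-0.17, 0.47, 0], [0, 0, 0]], [[-0.17, 0.47, 0], [0, 0, 0]], [[-0.17, 0.47, 0], [0, 0, 0]], [[-0.1, 0.28, 0], [0, 0, 0]], [[-0.1, 0.28, 0], [0, 0, 0]], [[-0.1, 0.28, 0], [0, 0, 0]], [[-0.1, 0.28, 0], [0, 0, 0]]]}}

```text
clock: 6.25
tool_pos: [0.5687, 0.0701, 0.0438]
eef_rot: [0.575, 0.818, -0.0, 0.0]
contact_force: [1.1, -1.7, -1.3]
opening: 0.006
finger_force: 1.2
```

```bash
python3 -c "
from h import *
look2('sc4')"
```

```text
tcp rack [ 0.0241 -0.0302  0.0438] F rack [ 0.9 -1.8 -0.2] t 6.3
face 102 -0.0205
face 120 -0.0201
pin 45 [-0.0482 -0.0177  0.0662]
```

Request:
{"fn": "step_arm", "kwargs": {"increments": [[[-0.07, 0.19, 0], [0, 0, 0]], [[-0.07, 0.19, 0], [0, 0, 0]], [[-0.07, 0.19, 0], [0, 0, 0]], [[-0.07, 0.19, 0], [0, 0, 0]], [[-0.07, 0.19, 0], [0, 0, 0]], [[-0.03, 0.09, 0], [0, 0, 0]], [[0, 0, 0], [0, 0, 0]], [[0, 0, 0], [0, 0, 0]], [[0, 0, 0], [0, 0, 0]], [[0, 0, 0], [0, 0, 0]]]}}

```text
clock: 7.3
tool_pos: [0.5651, 0.0802, 0.0437]
eef_rot: [0.575, 0.818, 0.0, 0.0]
contact_force: [-0.9, -0.1, 0.2]
opening: 0.004
finger_force: 0.0
```

```bash
python3 -c "
from h import *
look2('sc5')"
```

```text
tcp rack [ 0.0241 -0.0202  0.0437] F rack [0.3 0.  0.6] t 7.35
face 101 -0.008
face 114 -0.0083
pin 32 [-0.0479 -0.0039  0.0618]
```

The stop clicked into the first notch: the pin dropped to 62 mm and the force is zero. Now I'll push it out again slowly.

Request:
{"fn": "step_arm", "kwargs": {"increments": [[[-0.07, 0.19, 0], [0, 0, 0]], [[-0.07, 0.19, 0], [0, 0, 0]], [[-0.07, 0.19, 0], [0, 0, 0]], [[-0.07, 0.19, 0], [0, 0, 0]], [[-0.07, 0.19, 0], [0, 0, 0]], [[-0.07, 0.19, 0], [0, 0, 0]], [[-0.07, 0.19, 0], [0, 0, 0]], [[-0.07, 0.19, 0], [0, 0, 0]], [[-0.07, 0.19, 0], [0, 0, 0]], [[-0.07, 0.19, 0], [0, 0, 0]]]}}

```text
clock: 8.35
tool_pos: [0.5579, 0.0999, 0.0437]
eef_rot: [0.574, 0.819, 0.0, -0.0]
contact_force: [1.0, -1.5, -0.7]
opening: 0.006
finger_force: 1.1
```

```bash
python3 -c "
from h import *
look2('sc6')"
```

```text
tcp rack [0.0241 0.0012 0.0437] F rack [ 1.3 -0.5 -0.4] t 8.4
face 105 0.0117
face 117 0.0116
pin 43 [-0.0481  0.0151  0.0663]
```

The stop is out of the first notch and at 0.169. I'll move to just short of the second notch, then creep.

Request:
{"fn": "step_arm", "kwargs": {"increments": [[[-0.1, 0.28, 0], [0, 0, 0]], [[-0.14, 0.38, 0], [0, 0, 0]], [[-0.14, 0.38, 0], [0, 0, 0]], [[-0.14, 0.38, 0], [0, 0, 0]], [[-0.14, 0.38, 0], [0, 0, 0]], [[-0.14, 0.38, 0], [0, 0, 0]], [[-0.1, 0.28, 0], [0, 0, 0]], [[-0.1, 0.28, 0], [0, 0, 0]], [[-0.07, 0.19, 0], [0, 0, 0]], [[-0.05, 0.13, 0], [0, 0, 0]]]}}

```text
clock: 9.4
tool_pos: [0.5468, 0.1304, 0.0438]
eef_rot: [0.574, 0.819, 0.0, 0.0]
contact_force: [2.5, -2.1, -1.4]
opening: 0.005
finger_force: 1.0
```

```bash
python3 -c "
from h import *
look2('sc7')"
```

```text
tcp rack [0.0239 0.0334 0.0438] F rack [ 0.6 -1.1 -1. ] t 9.45
face 95 0.044
face 114 0.0434
pin 38 [-0.0475  0.0461  0.0658]
```

Request:
{"fn": "step_arm", "kwargs": {"increments": [[[-0.05, 0.14, 0], [0, 0, 0]], [[-0.05, 0.14, 0], [0, 0, 0]], [[-0.05, 0.14, 0], [0, 0, 0]], [[-0.05, 0.14, 0], [0, 0, 0]], [[-0.05, 0.14, 0], [0, 0, 0]], [[-0.05, 0.14, 0], [0, 0, 0]], [[-0.03, 0.09, 0], [0, 0, 0]], [[0, 0, 0], [0, 0, 0]], [[0, 0, 0], [0, 0, 0]], [[0, 0, 0], [0, 0, 0]]]}}

```text
clock: 10.45
tool_pos: [0.5435, 0.1392, 0.0437]
eef_rot: [0.575, 0.818, -0.0, -0.0]
contact_force: [0.2, 0.8, 0.2]
opening: 0.003
finger_force: 0.0
```

```bash
python3 -c "
from h import *
look2('sc8')"
```

```text
tcp rack [0.0239 0.0425 0.0437] F rack [ 0.5 -0.4  0.1] t 10.5
face 88 0.0583
face 102 0.0581
pin 28 [-0.0482  0.0626  0.0614]
```

The pin dropped into the second notch: its top is at 61 mm, the stop is at about 0.215 and the fingers are already free. Backing off and lifting.

Request:
{"fn": "step_arm", "kwargs": {"increments": [[[0.17, -0.47, 0], [0, 0, 0]], [[0.34, -0.94, 0], [0, 0, 0]], [[0.5, -1.4, 0], [0, 0, 0]], [[0.7, -1.9, 0], [0, 0, 0]], [[0.7, -1.9, 0], [0, 0, 0]], [[0.7, -1.9, 0], [0, 0, 0]], [[0, 0, 2], [0, 0, 0]], [[0, 0, 2.5], [0, 0, 0]], [[0, 0, 2.5], [0, 0, 0]], [[0, 0, 2.5], [0, 0, 0]]]}}

```text
clock: 11.5
tool_pos: [0.5747, 0.0519, 0.1396]
eef_rot: [0.575, 0.818, -0.001, 0.0]
contact_force: [0.5, -0.5, 0.1]
opening: 0.006
finger_force: 0.0
```

Request:
{"fn": "step_arm", "kwargs": {"increments": [[[0, -1, 2.5], [0, 0, 0]], [[0, -2.5, 2], [0, 0, 0]], [[0, -2.5, 2], [0, 0, 0]], [[0, -2.5, 1], [0, 0, 0]], [[0, -2.5, 0], [0, 0, 0]], [[0, -2.5, 0], [0, 0, 0]], [[0, -2.5, 0], [0, 0, 0]], [[0, -2, 0], [0, 0, 0]], [[0, -1, 0], [0, 0, 0]], [[0, 0, 0], [0, 0, 0]]]}}

```text
clock: 12.5
tool_pos: [0.574, -0.1387, 0.2134]
eef_rot: [0.576, 0.817, -0.001, 0.0]
contact_force: [-0.1, -0.1, -0.7]
opening: 0.005
finger_force: 0.0
```

```bash
python3 -c "
from h import *
look('top9')"
```

```text
tcp rack [-0.0408 -0.2274  0.2136] F rack [-0.5 -0.2  0. ] t 12.55
plate n 579 [0.0588 0.0651 0.0721] ->stop 0.2151
pin 87 [-0.0488  0.0648  0.0621]
tin 830 [0.0285  0.1166  0.04155]
tin 878 [0.0254  0.15795 0.04155]
```

View pics/top9.png

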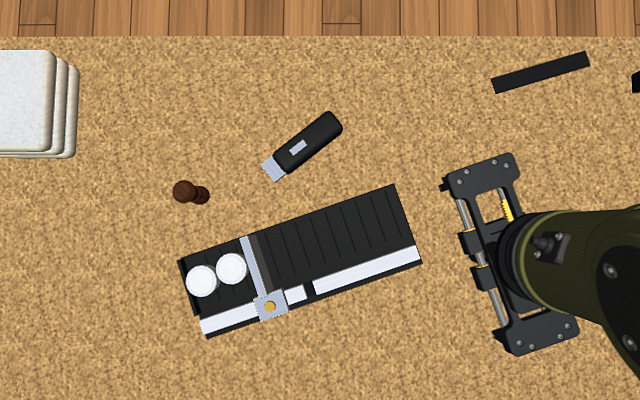

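The stop sits over the second notch with the pin at (269,306) and down. The tins at (232,268) and (201,281), the brush and the clipper haven't moved, and the arm is clear.

```bash
python3 -c "
from plant import r
print(r.finish_job())"
```

```text
the job is handed in; nothing more can be done
None
```

The end stop is in the second notch with its pin down (measured at about 0.215 m, pin top at 62 mm); the tins, brush and clipper did not move, the arm finished clear, and the job was handed in at about 12.6 s.

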